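# Fit a bearing sleeve and shut its keeper

### The job

Fit the steel bearing sleeve lying in the V-cradle into the bore of the printer's bearing mount: feel for the bore, which is clamped a few millimetres off the middle of the mount, and push the sleeve fully home, flush with the face. Then slide the keeper plate fully across the bore so that it locks the sleeve in, let go, and leave the other things on the bench where they are.

Things in the scene. Friction and masses are not known exactly. Their poses are not given: they have to be found in the camera images.
- sleeve: Steel bearing sleeve, a cylinder 24 mm in diameter, 50 mm long, ends alike with a 1.5 mm chamfer (either may go in first), 80 to 170 g. Origin at its very centre, x along its axis. At the start it lies level in the V-cradle, its axis 36 mm above the bench.
- cradle: Fixed grey V-cradle under the sleeve; origin on the bench below its middle, x along the V. Foot 56 x 60 mm, 8 mm high. The V is 40 mm long, below the sleeve's axis and within 10 mm to either side of it, so fingers can pass on both sides.
- mount: Black bearing mount fixed to the bench; origin on the bench below point mouth, x pointing level out of the bore (the sleeve goes in along -x), z up. Foot 12 mm high, to 5 mm beyond the face; nothing over 82 mm high. It holds a grey block, 44 mm square, front face in the plane x = 0, with the blind level bore: 25.5 mm diameter, 50 mm deep, so a sleeve pushed to its bottom is flush.
- mouth (a point): Nominal middle of the bore's mouth, on the face plane, 55 mm above the bench, axes as the mount's. The grey block is clamped off-centre and not reported: the real bore's centre is up to 4 mm off this point in y and up to 4 mm in z, differently each time; find it by touch or sight. The bore's edge is sharp: only the sleeve's chamfer leads in.
- keeper (a joint): Upright aluminium plate, 84 x 37 x 4 mm, sliding along the mount's -y, 1.5 mm in front of the face. Value in m: 0 fully open (near edge 30 mm to +y of the nominal bore centre), 0.050 fully shut across the bore (end stop). Starts at 0 to 0.006, takes about 2 N, stays where left, is blocked by a sleeve standing proud. Plate and its guides reach 9 mm in front of the face.
- tab (a point): Centre of the tab on the keeper, to push or pinch: a block 8 mm thick (mount's y), 26 mm high, from 5.5 to 27.5 mm in front of the face (this point at 17.5 mm), 55 mm above the bench. It lies 70 mm to the mount's +y of the nominal bore centre when open, 20 mm when shut.
- spool: Bystander: filament spool 200 mm across and 62 mm high lying flat, origin under its centre.
- screwdriver: Bystander: screwdriver lying on the far side of the bench.
- grease: Bystander: small jar 56 mm across, 70 mm high, origin under its centre.
- small_bearing: Bystander: a small steel bearing 15 mm across, 24 mm high, standing on end, not to be used; origin under its centre.
There are look-alikes about, which are no part of the job. Leave any pink look-alike of the sleeve alone.

How it is judged (in metres and radians):
On the way, in this order (a step that is already met when the one before it is completed fails the run):
1. the sleeve is fully home in the bore, flush with the face to 2.5 mm (x of sleeve in the frame of mount between -0.03 and -0.0225 m and distance between sleeve and mouth below 0.032 m and angle between the x axis of sleeve and the x axis of mount, either way round below 0.08 rad), for 0.2 s.
2. the keeper is slid shut to within 3 mm (value of joint keeper above 0.047 m), for 0.2 s.
At the end, for the whole second after the job is handed in: The sleeve lies at rest in the bore along the bore's axis (0.08 rad), flush with the face to 2.5 mm (its centre 22.5 to 30 mm behind the face plane and within 32 mm of the site mouth), and the keeper is shut to within 3 mm (joint above 0.047) (all of step 1 and value of joint keeper above 0.047 m and linear speed of sleeve below 0.01 m/s); the robot touches nothing.
It fails at once if a bystander (spool, screwdriver, grease jar, small bearing) is moved more than 30 mm (distance of any of spool, screwdriver, grease, small_bearing from where it was at the start of the episode above 0.03 m).
It also fails if it takes over 72 s, if anything falls off the work surface, if the arm or the gripper's body presses on something with over 40 N, if the wrist force passes 120 N, or if a joint passes its speed limit or range.

### The arm

A 6-joint arm with a two-finger parallel gripper is mounted at the origin on the work surface. World frame = base frame: x ahead of the robot, y to its left, z up, the work surface at z = 0. Lengths are in mm, angles in degrees, forces in N, time in s.
With the tool pointing down it reaches from about 300 to 850 mm from the base axis. Payload 4.2 kg.
Tool frame: the origin (TCP) lies midway between the tips of the shut fingers; the grasp point (between the pads) lies 19 mm behind it (env.tcp_to_grasp is the distance from the TCP to the grasp point, in mm); z points along the fingers, x is the direction in which the jaws open and shut, and the axes are right-handed (so a half turn about z gives the same grasp; the last joint's range is limited). The gripper opens to 91 mm and grips with 3 to 60 N. Pads are 32 mm wide; open, the fingers measure 118 mm over their backs; the gripper's body (76 mm by 178 mm) begins 60 mm behind the grasp point.
Start: joints at [-73.339, 18.312, 89.639, -0, 72.044, -1.146], TCP at [175.85, -547.467, 213.976] pointing down, gripper open.
Joint ranges: [-177.97, 177.97], [-48.28, 115.42], [12.27, 149.76], [-77.06, 257.06], [2.81, 150.46], [-146.56, 146.56]. Speed limits (degrees/s): [147.25, 147.25, 180, 180, 180, 180].

### API

Orientations are given as [roll, pitch, yaw] about the fixed x, y, z axes, in that order (R = Rz(yaw) Ry(pitch) Rx(roll)).
In Python, from workcell import env gives the robot as it stands.
- The arm moves only by the tool drive_tool, never from a script. Its argument "motion" is a list of rows, each a list of 2 entries, a list of its own where there are three numbers: the shift along the world's x, y, z in m, then the turn, a rotation vector about the world's x, y, z in rad. In form: [[[dx, dy, dz], [wx, wy, wz]], ...]. A call has exactly 10 rows; each row shifts and turns the commanded pose from where the row before left it; what a row does not reach is not made up. A row lasts 1/12 s, in which the tool goes at most 41.7 mm and 7.16 degrees, less where a joint would pass 70% of its speed; a pose out of reach is approached as far as the arm can. A call is refused whole if a number of a shift passes 0.0417 or a number of a turn 0.125, either way. A call with a gripper value outside its range is refused whole. "claw" is the opening, from 0 (shut) to 1 (fully open), set as the call begins (left out, the last holds). The fingers move at their own pace and stop on an object; "force" is the grip in N (left out, the last holds). Time passes only in rows, so rows that do not move let the fingers close, or fill a call up. It gives the time, the measured TCP pose, the force and the opening at its end, in the units of the state.
- env.state(): the state, without advancing time (a new reading comes with each control period).
- env.grab_frame(name): name is "scene" or "top"; returns the picture (384x512x3 uint8, red, green, blue); there is no depth.
- env.camera_params(name): a dict with "fov_y" (degrees; the focal length in pixels is half the picture's height over the tangent of half this angle, whatever the lens; pixels are square), "cx", "cy" (the principal point, pixels), "k1" (the pictures are not rectified: a ray, as slopes to the right and down, at radius r is drawn at 1 + k1 r^2 times it, then the intrinsics apply), "pose" (4x4, takes a point from camera to world coordinates). Camera axes: x right, y down, z forward; pixel columns grow to the right and rows downward; lengths in mm; the calibration is good to about 2 mm. A picture is of the moment at which its call begins. camera_params takes no time and is no camera call.
- env.job_done(): hands the job in, once; it reports no verdict.
The state is a dict: "time_s": time; "qpos": joint angles; "qvel": joint speeds; "effort": joint torques, N m; "ee_pos": TCP position; "ee_rot": TCP orientation; "force": force on the tool from outside, world axes, zero at the start; "torque": the same for the moment, N m; "gripper_width": finger opening in mm.
Only numpy, scipy, OpenCV 4.12 (cv2) and the standard library are available. Lean on these libraries where they do the work, as an engineer would, in place of code of your own. Each camera call takes 0.05 s, during which the arm holds its last target.

## Working session

There is one attempt and no reset: what is moved stays moved. The work goes in short steps, Python scripts to look and compute and a tool call to move; the robot and the scene stay as the last step left them, time stands still between calls to the robot, and variables do not carry over. Pictures are saved under pics/ and viewed, and the job is handed in when it is done.

Besides the shell and the picture viewer there is one more tool, called after ">>>" as name(argument=value, ...) on one line, values as JSON. drive_tool: Moves the arm, as the interface text tells. Its arguments: {"type":"object","properties":{"motion":{"type":"array","items":{"type":"array"}},"claw":{"type":"number"},"force":{"type":"number"}},"required":["motion"]}

```bash
mkdir -p pics; ls
python3 - <<'E'
from workcell import env
import cv2,json
s=env.state();print(s)
for n in("scene","top"):
    im=env.grab_frame(n);cv2.imwrite(f"pics/{n}0.png",im[:,:,::-1]);p=env.camera_params(n);print(n,p)
E
```

```text
pics
{'time_s': 0.0, 'qpos': array([-7.33376277e+01,  1.83495514e+01,  8.97080317e+01,  3.78440533e-04,
        7.20433698e+01, -1.14643767e+00]), 'qvel': array([ 0.0611715 , -0.04391529,  0.04456464, -0.05043341, -0.057371  ,
        0.03094987]), 'effort': array([ 2.84594513e-03, -4.12455618e+01, -2.31967878e+01,  7.28611182e-02,
        4.54461202e-02, -1.43171624e-04]), 'ee_pos': array([ 175.70756347, -546.94970502,  213.13021835]), 'ee_rot': array([-1.79997620e+02,  1.00925387e-01, -7.21913050e+01]), 'force': array([-0.24774645, -1.23857112, -0.13917118]), 'torque': array([-0.04402344, -0.04098145,  0.02883704]), 'gripper_width': 91.2712849375892}
scene {'fov_y': 55.545582998137895, 'cx': 254.73690609514492, 'cy': 191.3576005818912, 'k1': -0.011200578959774152, 'pose': array([[ 7.91974096e-01,  3.63113512e-01, -4.90841736e-01,
         1.20877681e+03],
       [ 6.10554548e-01, -4.70456072e-01,  6.37098288e-01,
        -8.13446217e+02],
       [ 4.19521406e-04, -8.04250994e-01, -5.94289628e-01,
         8.27953701e+02],
       [ 0.00000000e+00,  0.00000000e+00,  0.00000000e+00,
         1.00000000e+00]])}
top {'fov_y': 55.44170434042152, 'cx': 248.94887889984864, 'cy': 183.42734150329093, 'k1': -0.04233232834555441, 'pose': array([[-1.25410196e-03, -9.77321626e-01,  2.11756623e-01,
         3.84140064e+02],
       [-9.99971835e-01, -3.41332133e-04, -7.49755968e-03,
        -2.12514778e+01],
       [ 7.39980656e-03, -2.11760061e-01, -9.77293671e-01,
         1.12734084e+03],
       [ 0.00000000e+00,  0.00000000e+00,  0.00000000e+00,
         1.00000000e+00]])}
```

View pics/scene0.png

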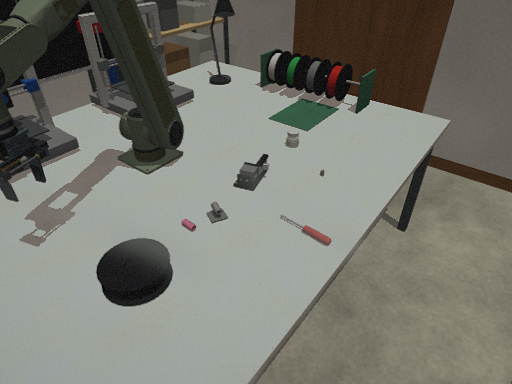

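View pics/top0.png

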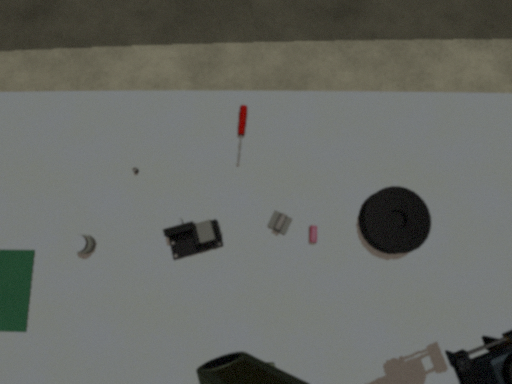

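The scene picture shows the mount near (252,172), the cradle with the sleeve near (217,211), and the pink decoy at (189,224). In the top picture these are at (193,238), (280,222) and (313,234). I'll enlarge both.

Run:
```python
import cv2,numpy as np
a=cv2.imread("pics/scene0.png")[145:230,180:280];b=cv2.imread("pics/top0.png")[200:270,150:330]
a=cv2.resize(a,None,fx=7,fy=7,interpolation=cv2.INTER_CUBIC);b=cv2.resize(b,None,fx=4.4,fy=4.4,interpolation=cv2.INTER_CUBIC)
g=lambda i:np.clip(255*(i/255.)**.6,0,255).astype('uint8')
cv2.imwrite("pics/s1.png",g(a));cv2.imwrite("pics/t1.png",g(b))
```

```text
(no output)
```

View pics/s1.png

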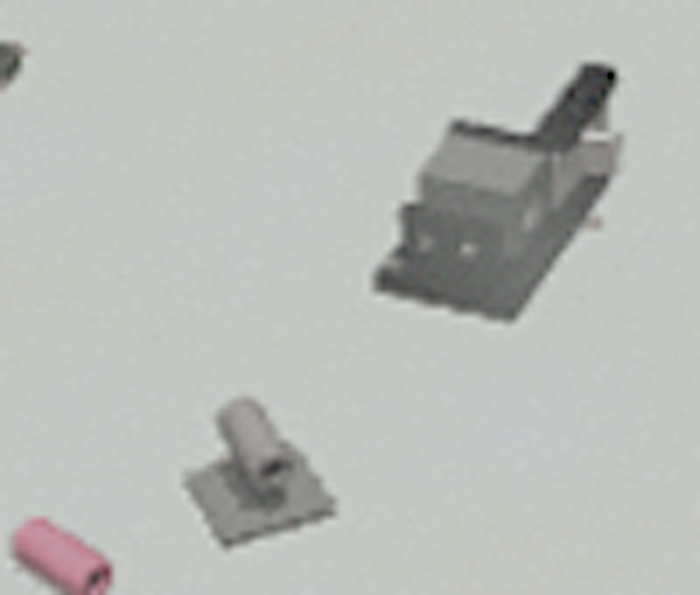

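View pics/t1.png

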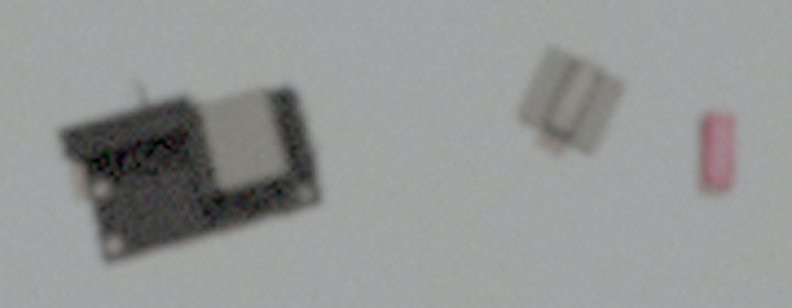

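```bash
cat > h.py <<'E'
import numpy as np,cv2
from workcell import env
def proj(n,P):
    c=env.camera_params(n);T=np.linalg.inv(c["pose"]);P=np.atleast_2d(P)@T[:3,:3].T+T[:3,3]
    f=192/np.tan(np.radians(c["fov_y"]/2));s=P[:,:2]/P[:,2:];s=s*(1+c["k1"]*(s**2).sum(1,keepdims=True))
    return s*f+[c["cx"],c["cy"]]
def back(n,uv,z):
    c=env.camera_params(n);f=192/np.tan(np.radians(c["fov_y"]/2));d=(np.atleast_2d(uv)-[c["cx"],c["cy"]])/f
    s=d.copy()
    for _ in range(20): s=d/(1+c["k1"]*(s**2).sum(1,keepdims=True))
    r=np.c_[s,np.ones(len(s))]@c["pose"][:3,:3].T;o=c["pose"][:3,3]
    return o+r*((z-o[2])/r[:,2])[:,None]
E
python3 - <<'E'
from h import *
im=cv2.imread("pics/scene0.png");t=cv2.imread("pics/top0.png")
g=lambda i:np.clip(255*(i/255.)**.5,0,255).astype('uint8')
def crop(im,x0,y0,w,h,k,fn):
    a=g(cv2.resize(im[y0:y0+h,x0:x0+w],None,fx=k,fy=k,interpolation=cv2.INTER_CUBIC))
    for i in range(0,w,10): cv2.putText(a,str(x0+i),(i*k,10),0,.35,(0,0,255));cv2.line(a,(i*k,0),(i*k,4),(0,0,255))
    for i in range(0,h,10): cv2.putText(a,str(y0+i),(0,i*k+4),0,.35,(0,0,255))
    cv2.imwrite(fn,a)
crop(im,230,150,45,42,14,"pics/s2.png");crop(t,160,212,66,50,12,"pics/t2.png")
crop(t,262,205,60,42,12,"pics/t3.png");crop(im,180,195,52,40,14,"pics/s3.png")
print(back("top",np.array([[197,105],[270,90],[288,180],[215,190]])/4.4+[150,200],77))
print(back("top",[[280,222]],36),back("top",[[313,234]],12))
E
```

```text
[[492.78141454 126.51737102  77.        ]
 [502.62983742  79.0201491   77.        ]
 [444.27700753  66.2422135   77.        ]
 [437.83710771 113.31593416  77.        ]]
[[ 502.55099852 -122.38507079   36.        ]] [[ 468.42884648 -224.50373039   12.        ]]
```

View pics/s2.png

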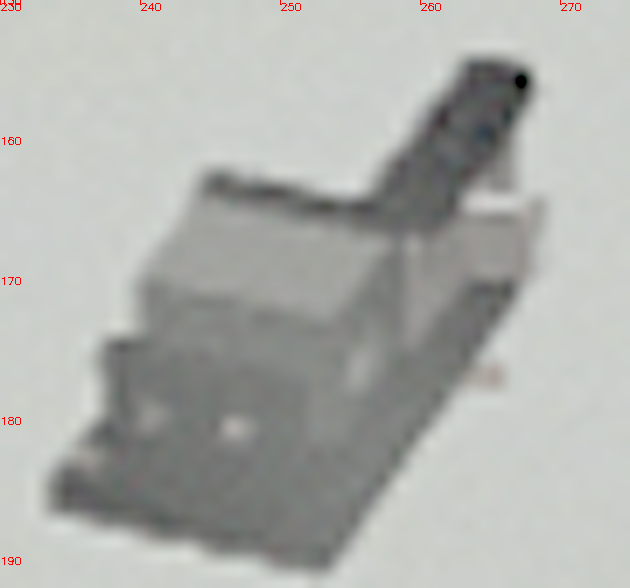

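View pics/t2.png

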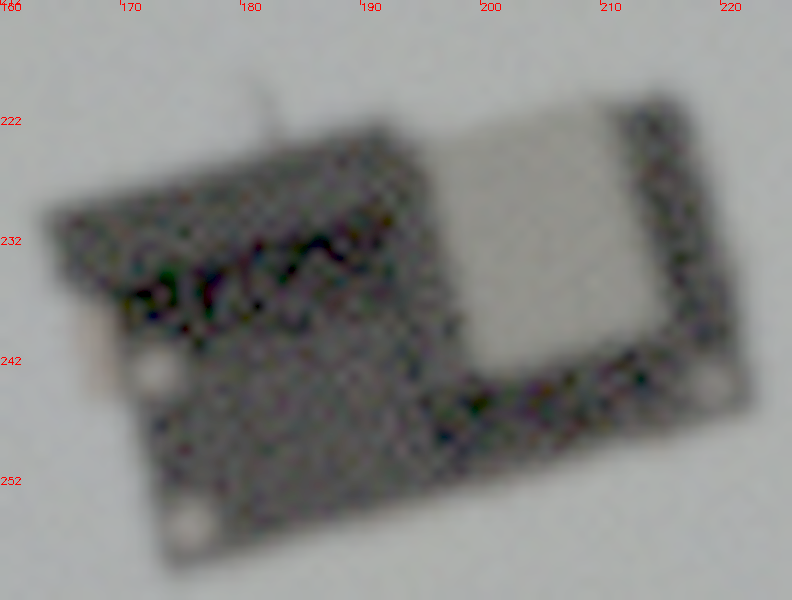

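View pics/t3.png

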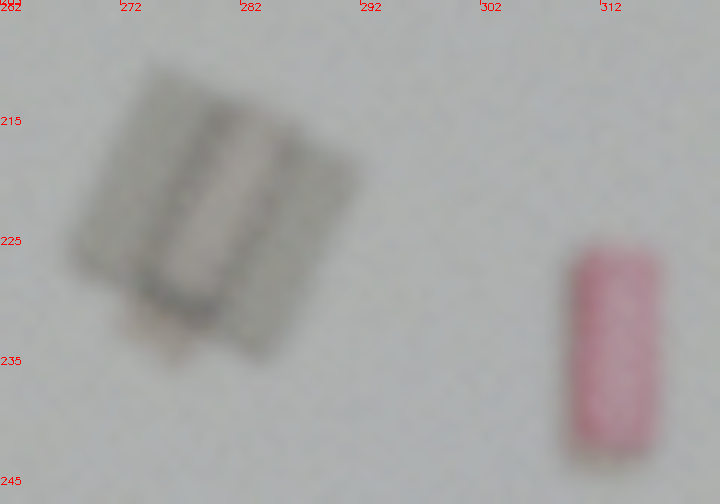

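View pics/s3.png

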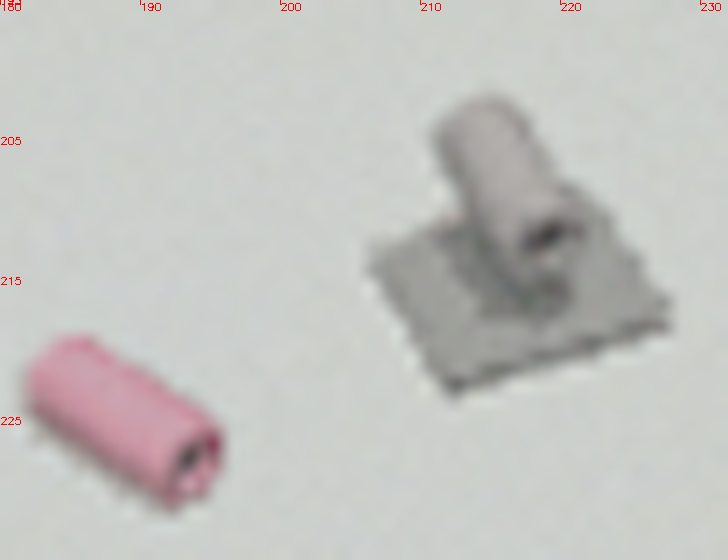

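Mount +x points roughly along world +x with a yaw near 13°: the tab shows in front at top-picture px (182,220) and the block is at (196–214, 220–242). The sleeve yaw is about −20°. Next I'll fit models to both pictures.

```bash
cat > fit.py <<'E'
from h import *
from scipy.optimize import least_squares
o=lambda p,k,x0,y0:(np.array(p)+.5)/k-.5+[x0,y0]
# cradle foot corners
ct=o([[152,68],[362,165],[265,362],[72,258]],12,262,205)
cs=o([[370,262],[455,392],[672,325]],14,180,195)
print("foot top z8",back("top",ct,8).round(1)[:,:2].tolist(),back("top",ct,8).mean(0))
print("foot scene z8",back("scene",cs,8).round(1)[:,:2].tolist(), back("scene",(cs[:1]+cs[2:])/2,8))
# block top corners
bt=o([[432,140],[605,98],[662,330],[482,372]],12,160,212)
bs=o([[208,195],[398,235],[330,325],[142,285]],14,230,150)
for z in(74,77,80): print(z,back("top",bt,z).round(1)[:,:2].tolist(),back("scene",bs,z).round(1)[:,:2].tolist())
ft=o([[172,570],[752,405]],12,160,212);b=back("top",ft,6);print("foot rear",b,np.degrees(np.arctan2(*(b[0]-b[1])[:2])))
E
python3 fit.py
```

```text
foot top z8 [[542.1, -107.7], [517.0, -161.3], [466.8, -135.3], [493.2, -86.6]] [ 504.7657504  -122.73039261    8.        ]
foot scene z8 [[475.1, -140.9], [525.5, -163.9], [550.8, -113.0]] [[ 513.25287067 -126.80092916    8.        ]]
74 [[495.0, 124.8], [505.1, 83.4], [449.7, 68.7], [439.8, 111.3]] [[443.0, 114.6], [497.2, 130.4], [509.8, 83.8], [457.6, 68.2]]
77 [[494.7, 124.4], [504.8, 83.1], [449.6, 68.5], [439.6, 111.0]] [[446.1, 110.9], [500.0, 126.6], [512.6, 80.2], [460.6, 64.7]]
80 [[494.4, 123.9], [504.4, 82.8], [449.4, 68.2], [439.5, 110.6]] [[449.1, 107.2], [502.8, 122.9], [515.3, 76.6], [463.6, 61.2]]
foot rear [[394.03664663 196.52573939   6.        ]
 [435.1721558   51.45884536   6.        ]] -15.831339728202874
```

```bash
cat > ov.py <<'E'
from h import *
g=lambda i:np.clip(255*(i/255.)**.5,0,255).astype('uint8')
def rz(a):
    a=np.radians(a);return np.array([[np.cos(a),-np.sin(a),0],[np.sin(a),np.cos(a),0],[0,0,1]])
def box(x0,x1,y0,y1,z0,z1):
    c=np.array([[x,y,z] for x in(x0,x1) for y in(y0,y1) for z in(z0,z1)],float)
    e=[(i,i^b) for i in range(8) for b in(1,2,4) if i<i^b];return [c[list(k)] for k in e]
def cyl(x0,x1,r,z):
    t=np.linspace(0,2*np.pi,25);return [np.c_[0*t+x,r*np.cos(t),z+r*np.sin(t)] for x in(x0,x1)]
def draw(img,n,roi,k,items,fn):
    x0,y0,w,h=roi
    a=g(cv2.resize(img[y0:y0+h,x0:x0+w],None,fx=k,fy=k,interpolation=cv2.INTER_CUBIC))
    for (pos,yaw,lines,col) in items:
        for L in lines:
            p=proj(n,L@rz(yaw).T+pos); p=((p-[x0,y0]+.5)*k-.5)
            cv2.polylines(a,[np.round(p*8).astype(int)],False,col,1,cv2.LINE_AA,3)
    return a
def cradle(x,y,yaw,s=0): return [((x,y,0),yaw,box(-28,28,-30,30,0,8),(0,160,0)),((x,y,0),yaw,cyl(-25+s,25+s,12,36),(0,0,255))]
def mount(x,y,yaw,dy,dz,q=0,dep=56): return [((x,y,0),yaw,box(-dep,0,-22+dy,22+dy,33+dz,77+dz),(0,0,255)),
   ((x,y,0),yaw,box(1.5,5.5,30-q,114-q,36.5,73.5),(0,160,0)),((x,y,0),yaw,box(5.5,27.5,66-q,74-q,42,68),(255,0,0)),((x,y,0),yaw,cyl(0,0,12.75,55+dz)[:1] if 0 else [c+[0,dy,0] for c in cyl(0,0,12.75,55+dz)[:1]],(255,0,255))]
E
cat > o1.py <<'E'
import sys
from ov import *
S=cv2.imread("pics/scene0.png");T=cv2.imread("pics/top0.png")
c=cradle(*eval(sys.argv[1]));m=mount(*eval(sys.argv[2]))
a=draw(T,"top",(262,205,40,35),10,c,0);b=draw(S,"scene",(200,195,40,35),10,c,0)
cv2.imwrite("pics/oc%s.png"%sys.argv[3],np.hstack([a,b]))
a=draw(T,"top",(158,214,66,50),6,m,0);b=draw(S,"scene",(230,148,50,50),6,m,0)
b=cv2.copyMakeBorder(b,0,0,0,96,0)
cv2.imwrite("pics/om%s.png"%sys.argv[3],cv2.resize(np.hstack([a,b]),None,fx=1,fy=1))
E
python3 o1.py "(504.8,-122.7,-26.5)" "(500,103.5,14.5,0,0)" A
```

```text
(no output)
```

View pics/ocA.png

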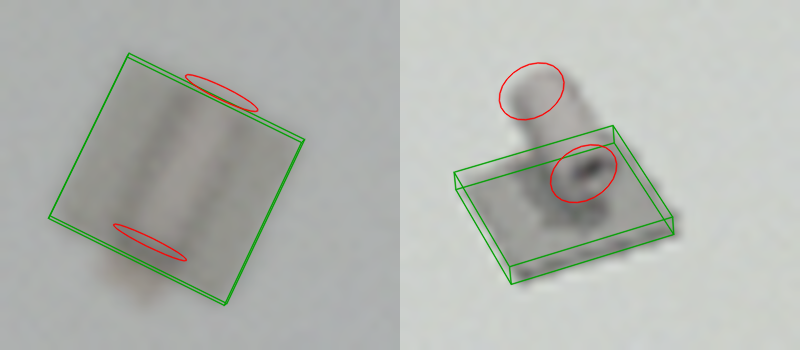

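View pics/omA.png

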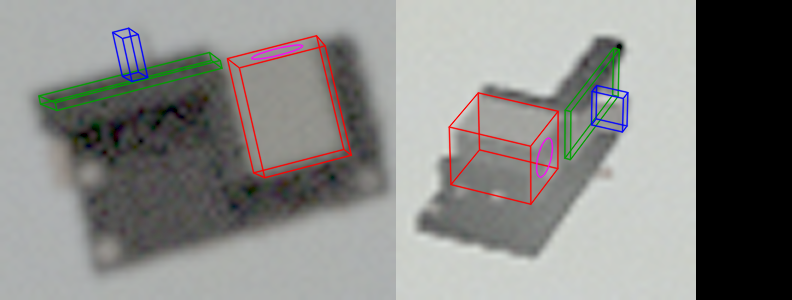

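```bash
cat > o2.py <<'E'
import sys
from ov import *
import ov
S=cv2.imread("pics/scene0.png");T=cv2.imread("pics/top0.png")
def st(a,g=1.):
    a=a.astype(float);lo,hi=np.percentile(a,1),np.percentile(a,99.7);return (255*np.clip((a-lo)/(hi-lo),0,1)**.8).astype('uint8')
ov.g=st
c=cradle(*eval(sys.argv[1]));m=mount(*eval(sys.argv[2]));t=sys.argv[3]
a=draw(T,"top",(262,205,36,33),11,[],0);b=draw(T,"top",(262,205,36,33),11,c,0);cv2.imwrite("pics/p%s1.png"%t,np.hstack([a,b]))
a=draw(S,"scene",(236,150,36,36),11,[],0);b=draw(S,"scene",(236,150,36,36),11,m,0);cv2.imwrite("pics/p%s2.png"%t,np.hstack([a,b]))
a=draw(T,"top",(160,214,62,36),12,m,0);cv2.imwrite("pics/p%s3.png"%t,a)
E
python3 o2.py "(505.5,-122.7,-26.5)" "(501,103.5,14.5,0,0)" B
```

```text
(no output)
```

View pics/pB1.png

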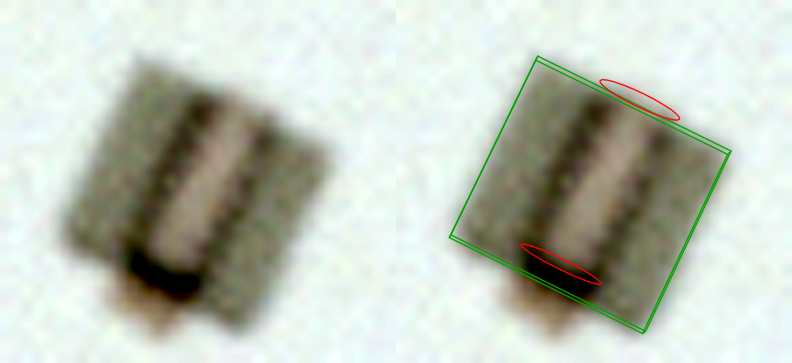

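View pics/pB2.png

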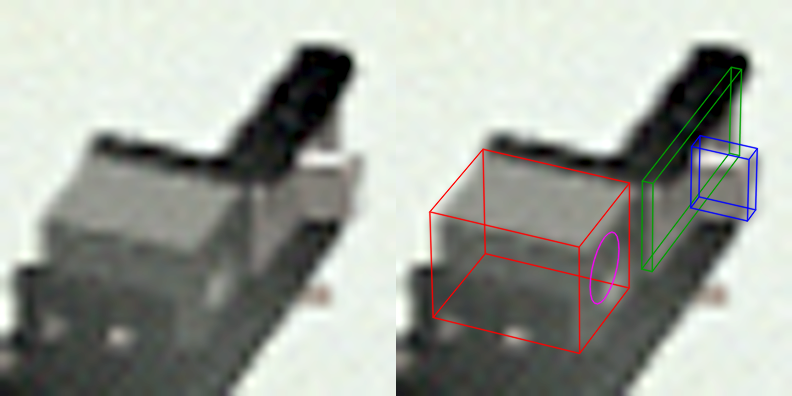

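View pics/pB3.png

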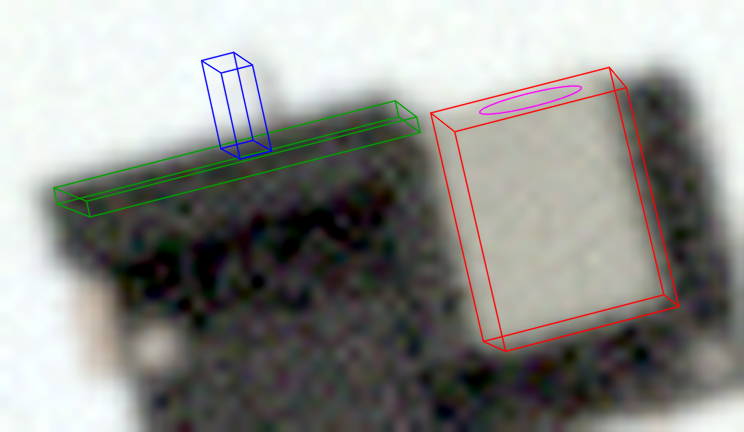

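>>> drive_tool(motion=[[[0.0175,0.0207,-0.002],[0,0,-0.0387]],[[0.0175,0.0207,-0.002],[0,0,-0.0387]],[[0.0175,0.0207,-0.002],[0,0,-0.0387]],[[0.0175,0.0207,-0.002],[0,0,-0.0387]],[[0.0175,0.0207,-0.002],[0,0,-0.0387]],[[0.0175,0.0207,-0.002],[0,0,-0.0387]],[[0.0175,0.0207,-0.002],[0,0,-0.0387]],[[0.0175,0.0207,-0.002],[0,0,-0.0387]],[[0.0175,0.0207,-0.002],[0,0,-0.0387]],[[0.0175,0.0207,-0.002],[0,0,-0.0387]]], claw=0.7)

```text
time_s: 0.93
ee_pos: [351.3, -339.2, 193.6]
ee_rot: [180.0, 0.0, -94.5]
force: [-0.7, -0.9, 0.3]
gripper_width: 63.8
```

>>> drive_tool(motion=[[[0.0175,0.0207,-0.005],[0,0,-0.0387]],[[0.0175,0.0207,-0.005],[0,0,-0.0387]],[[0.0175,0.0207,-0.005],[0,0,-0.0387]],[[0.0175,0.0207,-0.005],[0,0,-0.0387]],[[0.0175,0.0207,-0.005],[0,0,-0.0387]],[[0.0175,0.0207,-0.005],[0,0,-0.0387]],[[0.0175,0.0207,-0.005],[0,0,-0.0387]],[[0.0175,0.0207,-0.005],[0,0,-0.0387]],[[0.0175,0.0207,-0.005],[0,0,-0.0387]],[[0.0175,0.0207,-0.005],[0,0,-0.0387]]])

```text
time_s: 1.77
ee_pos: [526.3, -132.2, 143.4]
ee_rot: [180.0, -0.0, -116.6]
force: [-0.3, -0.6, 0.6]
gripper_width: 63.9
```

>>> drive_tool(motion=[[[0,0,-0.005],[0,0,0]],[[0,0,-0.005],[0,0,0]],[[0,0,-0.005],[0,0,0]],[[0,0,-0.005],[0,0,0]],[[0,0,-0.005],[0,0,0]],[[0,0,-0.005],[0,0,0]],[[0,0,-0.005],[0,0,0]],[[0,0,0],[0,0,0]],[[0,0,0],[0,0,0]],[[0,0,0],[0,0,0]]])

```text
time_s: 2.6
ee_pos: [526.0, -133.7, 109.2]
ee_rot: [-180.0, -0.0, -116.6]
force: [0.3, -0.1, -0.1]
gripper_width: 63.9
```

Run:
```python
from ov import *
import ov
s=env.state();print({k:np.round(s[k],3) for k in("time_s","qpos","ee_pos","ee_rot","force","gripper_width")})
p=s["ee_pos"];yaw=s["ee_rot"][2]
I={n:env.grab_frame(n)[:,:,::-1].copy() for n in("top","scene")}
for n in I: cv2.imwrite(f"pics/{n}1.png",I[n])
w=s["gripper_width"]/2
# fingers tip: box along tool x
R=np.array([[1,0,0],[0,-1,0],[0,0,-1.]])
its=[(p,yaw,[l for q in(box(w,w+13.5,-16,16,0,40),box(-w-13.5,-w,-16,16,0,40)) for l in q],(0,0,255))]
a=draw(I["top"],"top",(255,185,60,60),6.5,its,0) if 0 else draw(I["top"],"top",(250,180,60,60),6,its,0)
b=draw(I["scene"],"scene",(190,170,65,60),6,its,0)
cv2.imwrite("pics/g1.png",np.hstack([a,b]))
```

```text
{'time_s': np.float64(2.6), 'qpos': array([-1.54680e+01,  2.05270e+01,  1.02721e+02, -6.00000e-03,
        5.67280e+01,  1.01088e+02]), 'ee_pos': array([ 525.984, -133.657,  109.164]), 'ee_rot': array([-1.79975e+02, -1.00000e-03, -1.16552e+02]), 'force': array([ 0.345, -0.133, -0.06 ]), 'gripper_width': np.float64(63.876)}
```

View pics/g1.png

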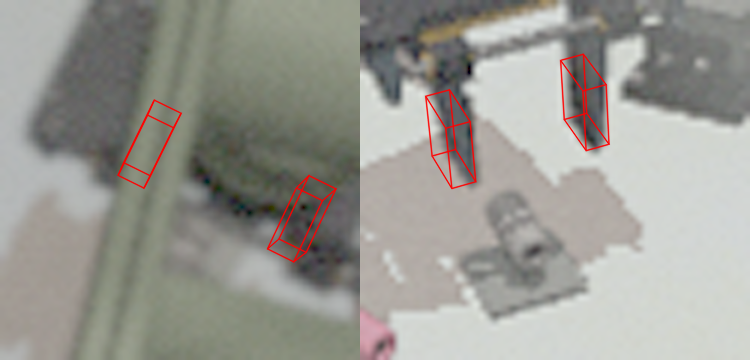

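In the scene half the fingertips project to within about 1 px of where they appear (about px (268,201) and (290,195)), so the calibration holds. I'll descend and grasp.

>>> drive_tool(motion=[[[0,0,-0.01],[0,0,0]],[[0,0,-0.01],[0,0,0]],[[0,0,-0.01],[0,0,0]],[[0,0,-0.01],[0,0,0]],[[0,0,-0.01],[0,0,0]],[[0,0,-0.01],[0,0,0]],[[0,0,-0.01],[0,0,0]],[[0,0,-0.01],[0,0,0]],[[0,0,-0.01],[0,0,0]],[[0,0,-0.0015],[0,0,0]]])

```text
time_s: 3.53
ee_pos: [524.6, -133.1, 15.4]
ee_rot: [179.8, -0.0, -116.5]
force: [-0.0, 0.2, -0.6]
gripper_width: 63.9
```

Run:
```python
from ov import *
s=env.state();print(s["ee_pos"],s["force"],s["ee_rot"])
a=draw(env.grab_frame("scene")[:,:,::-1].copy(),"scene",(185,160,70,70),8,[],0)
cv2.imwrite("pics/g2.png",a)
```

```text
[ 524.58171139 -133.1326884    15.37172512] [-0.02139486  0.1551154  -0.59405453] [ 1.79798467e+02 -4.52748789e-02 -1.16539156e+02]
```

View pics/g2.png

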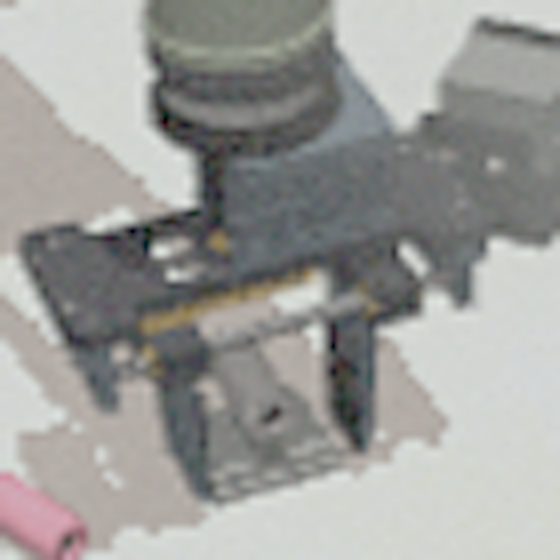

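The fingers straddle the sleeve. Its near end is at crop (268,410), midway between the fingertips. Closing now.

>>> drive_tool(motion=[[[0,0,0.001],[0,0,0]],[[0,0,0],[0,0,0]],[[0,0,0],[0,0,0]],[[0,0,0],[0,0,0]],[[0,0,0],[0,0,0]],[[0,0,0],[0,0,0]],[[0,0,0],[0,0,0]],[[0,0,0],[0,0,0]],[[0,0,0],[0,0,0]],[[0,0,0],[0,0,0]]], claw=0.0, force=45)

```text
time_s: 4.42
ee_pos: [526.5, -133.0, 18.9]
ee_rot: [-179.9, 0.1, -116.6]
force: [2.0, 5.1, 3.7]
gripper_width: 22.6
```

>>> drive_tool(motion=[[[0,0,0.006],[0,0,0]],[[0,0,0.006],[0,0,0]],[[0,0,0.006],[0,0,0]],[[0,0,0.006],[0,0,0]],[[0,0,0.006],[0,0,0]],[[0,0,0.006],[0,0,0]],[[0,0,0.004],[0,0,0]],[[0,0,0],[0,0,0]],[[0,0,0],[0,0,0]],[[0,0,0],[0,0,0]]])

```text
time_s: 5.25
ee_pos: [525.6, -133.4, 58.3]
ee_rot: [180.0, -0.0, -116.5]
force: [0.1, 0.3, -1.8]
gripper_width: 23.0
```

Run:
```python
from ov import *
s=env.state();print(s["ee_pos"],s["force"],s["ee_rot"],s["gripper_width"])
n={}
for c,r in(("scene",(185,160,70,70)),):
  I=env.grab_frame(c)[:,:,::-1].copy();cv2.imwrite("pics/scene3.png",I)
  cv2.imwrite("pics/g3.png",draw(I,c,r,8,[],0))
for i in range(4): print(env.state()["ee_pos"],env.state()["time_s"])
```

```text
[ 525.6119443  -133.40132308   58.30330033] [ 0.1181357   0.32031933 -1.81402875] [ 1.79972495e+02 -1.23638883e-02 -1.16539207e+02] 22.982893149990247
[ 525.50679506 -133.39853278   58.16152955] 5.3
[ 525.50679506 -133.39853278   58.16152955] 5.3
[ 525.50679506 -133.39853278   58.16152955] 5.3
[ 525.50679506 -133.39853278   58.16152955] 5.3
```

View pics/g3.png

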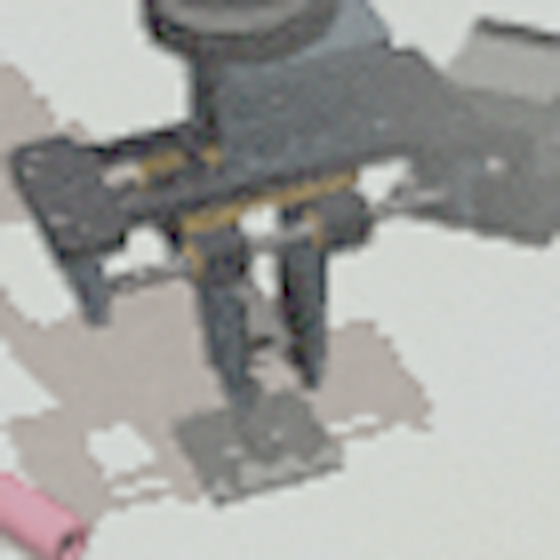

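>>> drive_tool(motion=[[[0.004,0.0254,0.006],[0,0,0.0725]],[[0.004,0.0254,0.006],[0,0,0.0725]],[[0.004,0.0254,0.006],[0,0,0.0725]],[[0.004,0.0254,0.006],[0,0,0.0725]],[[0.004,0.0254,0.006],[0,0,0.0725]],[[0.004,0.0254,0],[0,0,0.0725]],[[0.004,0.0254,0],[0,0,0.0725]],[[0.004,0.0254,0],[0,0,0.0725]],[[0.004,0.0254,0],[0,0,0.0725]],[[0.005,0.0258,0],[0,0,0.0725]]])

```text
time_s: 6.13
ee_pos: [566.4, 122.1, 88.0]
ee_rot: [179.9, -0.0, -74.8]
force: [-0.8, -0.3, -1.6]
gripper_width: 22.6
```

>>> drive_tool(motion=[[[0,0,-0.008],[0,0,0]],[[0,0,-0.008],[0,0,0]],[[0,0,-0.008],[0,0,0]],[[0,0,-0.008],[0,0,0]],[[0,0,-0.008],[0,0,0]],[[0,0,-0.008],[0,0,0]],[[0,0,-0.004],[0,0,0]],[[0,0,0],[0,0,0]],[[0,0,0],[0,0,0]],[[0,0,0],[0,0,0]]])

```text
time_s: 6.97
ee_pos: [567.3, 120.9, 36.8]
ee_rot: [-179.9, -0.0, -75.0]
force: [0.0, 0.5, -1.0]
gripper_width: 22.8
```

```bash
cat > look.py <<'E'
from ov import *
import ov,sys
t=sys.argv[1];d=float(sys.argv[2]);mm=mount(*eval(sys.argv[3]))
s=env.state();print({k:np.round(s[k],2).tolist() for k in("time_s","ee_pos","ee_rot","force","torque","gripper_width")})
p=s["ee_pos"];yaw=s["ee_rot"][2]+90
its=[(p,yaw,cyl(-d-25,-d+25,12,17.8),(0,0,255)),(p,yaw,[l for q in(box(-16,16,12,25,0,35),box(-16,16,-25,-12,0,35)) for l in q],(0,160,0))]
I={n:env.grab_frame(n)[:,:,::-1].copy() for n in("top","scene")}
for n in I: cv2.imwrite(f"pics/{n}_{t}.png",I[n])
a=draw(I["top"],"top",(165,190,60,60),7,its+mm*0,0);b=draw(I["scene"],"scene",(235,145,55,60),7,[],0);b2=draw(I["scene"],"scene",(235,145,55,60),7,its+mm,0)
cv2.imwrite(f"pics/k{t}.png",np.hstack([b,b2]));cv2.imwrite(f"pics/j{t}.png",a)
E
python3 look.py 4 22.5 "(501.5,103.5,15,0,0)"
```

```text
{'time_s': 6.97, 'ee_pos': [567.26, 120.89, 36.84], 'ee_rot': [-179.95, -0.01, -75.01], 'force': [0.02, 0.49, -1.02], 'torque': [0.03, -0.01, 0.03], 'gripper_width': 22.81}
```

View pics/k4.png

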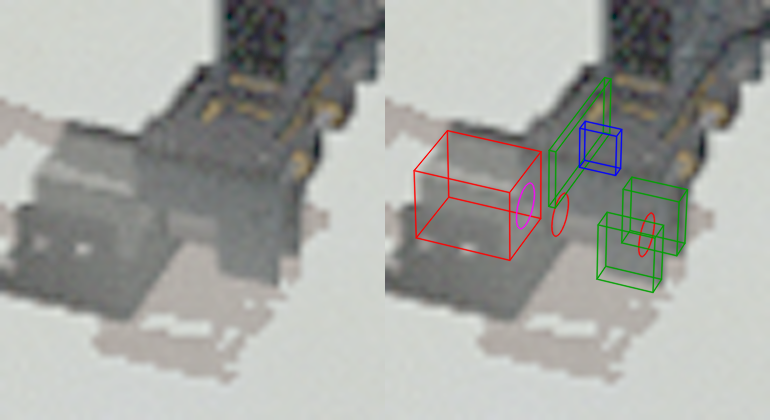

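View pics/j4.png

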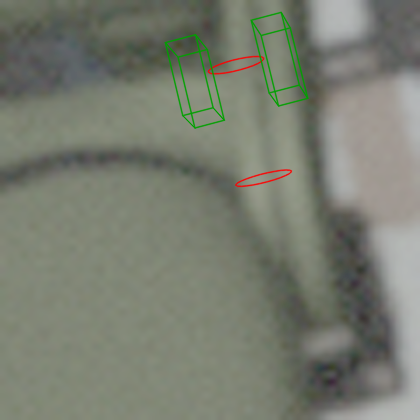

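>>> drive_tool(motion=[[[-0.00145,-0.0004,0],[0,0,0]],[[-0.00145,-0.0004,0],[0,0,0]],[[-0.00145,-0.0004,0],[0,0,0]],[[-0.00145,-0.0004,0],[0,0,0]],[[-0.00145,-0.0004,0],[0,0,0]],[[-0.00145,-0.0004,0],[0,0,0]],[[-0.00145,-0.0004,0],[0,0,0]],[[-0.00145,-0.0004,0],[0,0,0]],[[-0.00145,-0.0004,0],[0,0,0]],[[0,0,0],[0,0,0]]])

```text
time_s: 7.9
ee_pos: [553.4, 117.2, 36.5]
ee_rot: [180.0, -0.0, -75.0]
force: [-0.4, 0.5, -1.7]
gripper_width: 22.6
```

>>> drive_tool(motion=[[[-0.001,-0.00025,0],[0,0,0]],[[-0.001,-0.00025,0],[0,0,0]],[[-0.001,-0.00025,0],[0,0,0]],[[-0.001,-0.00025,0],[0,0,0]],[[0,0,0],[0,0,0]],[[0,0,0],[0,0,0]],[[0,0,0],[0,0,0]],[[0,0,0],[0,0,0]],[[0,0,0],[0,0,0]],[[0,0,0],[0,0,0]]])

```text
time_s: 8.73
ee_pos: [550.2, 116.4, 36.6]
ee_rot: [-180.0, -0.0, -75.0]
force: [2.9, -0.0, -1.0]
gripper_width: 22.9
```

>>> drive_tool(motion=[[[-0.001,-0.00025,0],[0,0,0]],[[-0.001,-0.00025,0],[0,0,0]],[[0,0,0],[0,0,0]],[[0,0,0],[0,0,0]],[[0,0,0],[0,0,0]],[[0,0,0],[0,0,0]],[[0,0,0],[0,0,0]],[[0,0,0],[0,0,0]],[[0,0,0],[0,0,0]],[[0,0,0],[0,0,0]]])

```text
time_s: 9.57
ee_pos: [550.1, 116.4, 37.1]
ee_rot: [-179.7, -0.0, -75.0]
force: [5.3, 1.4, -2.2]
gripper_width: 23.2
```

```bash
python3 look.py 5 22.5 "(504.5,104,15,0,0)"
```

```text
{'time_s': 9.57, 'ee_pos': [550.06, 116.41, 37.11], 'ee_rot': [-179.7, -0.01, -75.0], 'force': [5.34, 1.43, -2.22], 'torque': [0.41, -1.03, 0.02], 'gripper_width': 23.17}
```

View pics/k5.png

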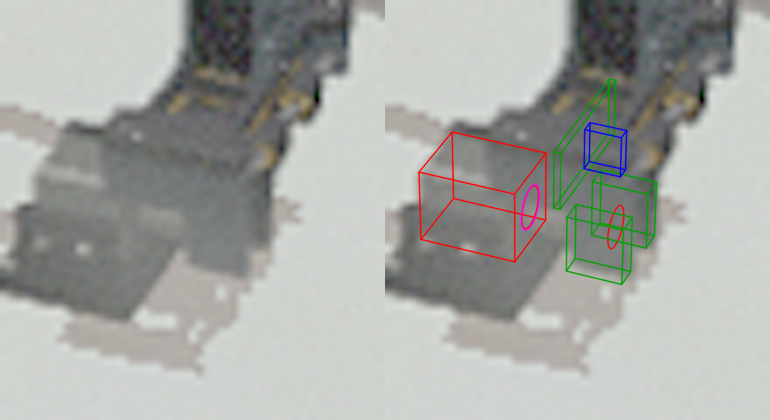

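>>> drive_tool(motion=[[[0,0,-0.0004],[0,0,0]],[[0,0,-0.0004],[0,0,0]],[[0,0,-0.0004],[0,0,0]],[[0,0,-0.0004],[0,0,0]],[[0,0,-0.0004],[0,0,0]],[[0,0,0],[0,0,0]],[[0,0,0],[0,0,0]],[[0,0,0],[0,0,0]],[[0,0,0],[0,0,0]],[[0,0,0],[0,0,0]]])

```text
time_s: 10.5
ee_pos: [550.0, 116.4, 35.6]
ee_rot: [-179.7, -0.0, -75.0]
force: [4.7, 1.4, 1.0]
gripper_width: 22.7
```

```bash
cat > st.py <<'E'
from workcell import env
import numpy as np
s=env.state();c,n=np.cos(np.radians(15)),np.sin(np.radians(15));R=np.array([[c,n,0],[-n,c,0],[0,0,1]])
print("t",round(s["time_s"],2),"pos'",(R@(s["ee_pos"]-[504.5,104,0])).round(2),"F'",(R@s["force"]).round(2),"T'",(R@s["torque"]).round(3),"rot",s["ee_rot"].round(2),"w",round(s["gripper_width"],1))
E
python3 st.py
```

```text
t 10.5 pos' [47.21  0.19 35.59] F' [4.9  0.13 0.97] T' [ 0.065 -0.807 -0.018] rot [-1.797e+02 -1.000e-02 -7.500e+01] w 22.7
```

>>> drive_tool(motion=[[[0,0,-0.0004],[0,0,0]],[[0,0,-0.0004],[0,0,0]],[[0,0,-0.0004],[0,0,0]],[[0,0,-0.0004],[0,0,0]],[[0,0,-0.0004],[0,0,0]],[[0,0,0],[0,0,0]],[[0,0,0],[0,0,0]],[[0,0,0],[0,0,0]],[[0,0,0],[0,0,0]],[[0,0,0],[0,0,0]]])

```text
time_s: 11.33
ee_pos: [550.2, 116.5, 33.7]
ee_rot: [-179.7, -0.0, -75.0]
force: [4.7, 1.0, 2.1]
gripper_width: 22.8
```

```bash
python3 st.py
```

```text
t 11.33 pos' [47.35  0.21 33.74] F' [ 4.82 -0.3   2.08] T' [ 0.126 -0.83   0.013] rot [-1.7968e+02 -1.0000e-02 -7.5000e+01] w 22.8
```

>>> drive_tool(motion=[[[0,0,0.001],[0,0,0]],[[0,0,0.001],[0,0,0]],[[0,0,0.001],[0,0,0]],[[0,0,0.0005],[0,0,0]],[[0,0,0.0005],[0,0,0]],[[0,0,0.0005],[0,0,0]],[[0,0,0.0005],[0,0,0]],[[0,0,0.0005],[0,0,0]],[[0,0,0.0005],[0,0,0]],[[0,0,0],[0,0,0]]])

```text
time_s: 12.17
ee_pos: [549.7, 116.6, 38.4]
ee_rot: [-179.7, 0.0, -75.0]
force: [5.4, 3.7, -6.8]
gripper_width: 22.5
```

```bash
python3 st.py
```

```text
t 12.17 pos' [46.89  0.53 38.41] F' [ 6.19  2.22 -6.82] T' [ 0.28  -1.377 -0.031] rot [-1.7975e+02  3.0000e-02 -7.5030e+01] w 22.5
```

>>> drive_tool(motion=[[[0,0,0.0005],[0,0,0]],[[0,0,0.0005],[0,0,0]],[[0,0,0.0005],[0,0,0]],[[0,0,0.0005],[0,0,0]],[[0,0,0],[0,0,0]],[[0,0,0],[0,0,0]],[[0,0,0],[0,0,0]],[[0,0,0],[0,0,0]],[[0,0,0],[0,0,0]],[[0,0,0],[0,0,0]]])

```text
time_s: 13.0
ee_pos: [549.4, 116.9, 40.1]
ee_rot: [-179.8, 0.1, -75.1]
force: [5.4, 3.7, -7.4]
gripper_width: 22.5
```

```bash
python3 st.py
```

```text
t 13.0 pos' [46.74  0.81 40.08] F' [ 6.2   2.12 -7.41] T' [ 0.469 -1.456 -0.028] rot [-1.7977e+02  5.0000e-02 -7.5050e+01] w 22.5
```

>>> drive_tool(motion=[[[0,0,-0.0005],[0,0,0]],[[0,0,-0.0005],[0,0,0]],[[0,0,-0.0005],[0,0,0]],[[0,0,-0.0005],[0,0,0]],[[0,0,-0.0005],[0,0,0]],[[-0.0001,0.0005,0],[0,0,0]],[[-0.0001,0.0005,0],[0,0,0]],[[-0.0001,0.0005,0],[0,0,0]],[[-0.0001,0.0005,0],[0,0,0]],[[0,0,0],[0,0,0]]])

```text
time_s: 13.83
ee_pos: [546.1, 117.8, 37.6]
ee_rot: [179.8, 0.0, -75.0]
force: [0.5, 1.4, -3.1]
gripper_width: 22.7
```

```bash
python3 st.py
```

```text
t 13.83 pos' [43.73  2.57 37.63] F' [ 0.85  1.23 -3.14] T' [ 0.218 -0.247 -0.071] rot [ 1.7983e+02  3.0000e-02 -7.5020e+01] w 22.7
```

It slipped into the bore: x dropped 3.5 mm and the force fell. I'll push on.

>>> drive_tool(motion=[[[-0.0012,-0.0002,-0.0002],[0,0,0]],[[-0.0012,-0.0002,-0.0002],[0,0,0]],[[-0.0012,-0.0002,-0.0002],[0,0,0]],[[-0.0012,-0.0003,0],[0,0,0]],[[-0.0012,-0.0003,0],[0,0,0]],[[-0.0012,-0.0003,0],[0,0,0]],[[-0.0012,-0.0003,0],[0,0,0]],[[-0.0012,-0.0003,0],[0,0,0]],[[0,0,0],[0,0,0]],[[0,0,0],[0,0,0]]])

```text
time_s: 14.67
ee_pos: [537.5, 115.7, 37.3]
ee_rot: [180.0, 0.0, -75.0]
force: [-0.7, 1.3, -1.8]
gripper_width: 22.9
```

```bash
python3 st.py
```

```text
t 14.67 pos' [34.86  2.77 37.31] F' [-0.33  1.46 -1.79] T' [ 0.188 -0.085 -0.114] rot [179.96   0.   -75.  ] w 22.9
```

>>> drive_tool(motion=[[[-0.001,-0.0002,0],[0,0,0]],[[-0.001,-0.0002,0],[0,0,0]],[[-0.001,-0.0002,0],[0,0,0]],[[-0.001,-0.0002,0],[0,0,0]],[[-0.001,-0.0002,0],[0,0,0]],[[-0.001,-0.0003,0],[0,0,0]],[[-0.001,-0.0003,0],[0,0,0]],[[-0.001,-0.0003,0],[0,0,0]],[[0,0,0],[0,0,0]],[[0,0,0],[0,0,0]]])

```text
time_s: 15.5
ee_pos: [529.7, 113.8, 37.3]
ee_rot: [180.0, 0.0, -75.0]
force: [1.7, 0.5, -3.6]
gripper_width: 22.5
```

```bash
python3 st.py
```

```text
t 15.5 pos' [26.85  2.99 37.33] F' [ 1.72  0.05 -3.57] T' [ 0.192 -0.263 -0.006] rot [179.99   0.   -75.01] w 22.5
```

>>> drive_tool(motion=[[[-0.0007,-0.0002,0],[0,0,0]],[[-0.0007,-0.0002,0],[0,0,0]],[[-0.0007,-0.0002,0],[0,0,0]],[[-0.0007,-0.0002,0],[0,0,0]],[[-0.0007,-0.0002,0],[0,0,0]],[[-0.0007,-0.0002,0],[0,0,0]],[[0,0,0],[0,0,0]],[[0,0,0],[0,0,0]],[[0,0,0],[0,0,0]],[[0,0,0],[0,0,0]]])

```text
time_s: 16.33
ee_pos: [525.7, 112.8, 37.3]
ee_rot: [-180.0, 0.0, -75.0]
force: [3.1, 3.7, -6.6]
gripper_width: 22.8
```

```bash
python3 st.py
```

```text
t 16.33 pos' [22.72  3.01 37.32] F' [ 3.96  2.8  -6.56] T' [ 0.459 -0.762 -0.07 ] rot [-1.7999e+02  1.0000e-02 -7.5010e+01] w 22.8
```

>>> drive_tool(motion=[[[-0.0001,0.0003,-0.0005],[0,0,0]],[[-0.0001,0.0003,-0.0005],[0,0,0]],[[-0.0007,-0.0002,0],[0,0,0]],[[-0.0007,-0.0002,0],[0,0,0]],[[-0.0007,-0.0002,0],[0,0,0]],[[0,0,0],[0,0,0]],[[0,0,0],[0,0,0]],[[0,0,0],[0,0,0]],[[0,0,0],[0,0,0]],[[0,0,0],[0,0,0]]])

```text
time_s: 17.17
ee_pos: [523.3, 112.6, 36.4]
ee_rot: [180.0, -0.0, -75.0]
force: [-0.2, 0.6, -1.1]
gripper_width: 22.7
```

```bash
python3 st.py
```

```text
t 17.17 pos' [20.38  3.46 36.38] F' [-0.07  0.64 -1.12] T' [ 0.024 -0.063  0.022] rot [ 1.8e+02 -1.0e-02 -7.5e+01] w 22.7
```

>>> drive_tool(motion=[[[0,0,0],[0,0,0]],[[0,0,0],[0,0,0]],[[0,0,0],[0,0,0]],[[0,0,0],[0,0,0]],[[0.004,0.001,0],[0,0,0]],[[0.006,0.0016,0],[0,0,0]],[[0.01,0.0026,0],[0,0,0]],[[0.012,0.0031,0],[0,0,0]],[[0.012,0.0031,0],[0,0,0]],[[0.004,0.0011,0],[0,0,0]]], claw=0.3)

```text
time_s: 18.0
ee_pos: [574.3, 125.9, 36.6]
ee_rot: [-179.8, -0.0, -75.0]
force: [-0.6, 0.6, -0.4]
gripper_width: 27.5
```

```bash
python3 st.py; python3 look.py 6 22.5 "(504.5,104,15,2.5,-1)"
```

```text
t 18.0 pos' [73.1   3.04 36.56] F' [-0.44  0.78 -0.42] T' [ 0.042 -0.027  0.018] rot [-1.7982e+02 -2.0000e-02 -7.5000e+01] w 27.5
{'time_s': 18.0, 'ee_pos': [574.33, 125.86, 36.56], 'ee_rot': [-179.82, -0.02, -75.0], 'force': [-0.63, 0.64, -0.42], 'torque': [0.05, -0.01, 0.02], 'gripper_width': 27.46}
```

View pics/k6.png

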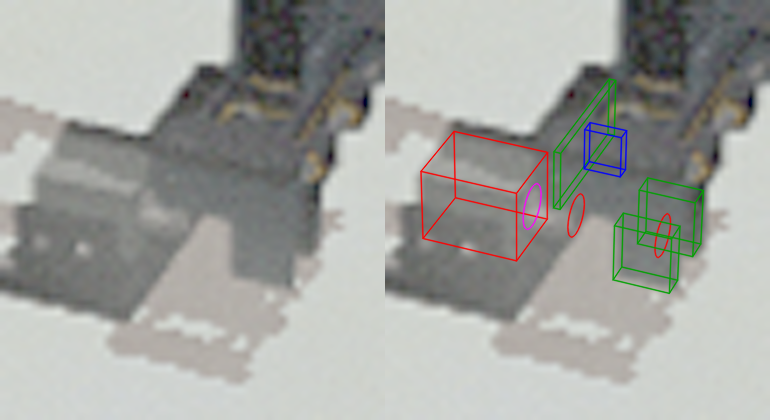

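The sleeve stands proud of the bore at crop (145–185, 195–225), supported by about 27 mm of insertion. I'll close the fingers and push it home.

>>> drive_tool(motion=[[[0,0,0],[0,0,0]],[[0,0,0],[0,0,0]],[[0,0,0],[0,0,0]],[[-0.004,-0.001,0],[0,0,0]],[[-0.005,-0.0013,0],[0,0,0]],[[-0.005,-0.0013,0],[0,0,0]],[[-0.005,-0.0013,0],[0,0,0]],[[-0.005,-0.0013,0],[0,0,0]],[[-0.003,-0.001,0],[0,0,0]],[[0,0,0],[0,0,0]]], claw=0.0)

```text
time_s: 18.93
ee_pos: [543.3, 117.7, 36.4]
ee_rot: [180.0, -0.0, -75.0]
force: [0.1, -0.1, 0.2]
gripper_width: 0.4
```

>>> drive_tool(motion=[[[-0.002,-0.0005,0],[0,0,0]],[[-0.002,-0.0005,0],[0,0,0]],[[-0.002,-0.0005,0],[0,0,0]],[[-0.002,-0.0005,0],[0,0,0]],[[-0.002,-0.0005,0],[0,0,0]],[[-0.002,-0.0005,0],[0,0,0]],[[-0.002,-0.0005,0],[0,0,0]],[[0,0,0],[0,0,0]],[[0,0,0],[0,0,0]],[[0,0,0],[0,0,0]]])

```text
time_s: 19.77
ee_pos: [529.6, 114.3, 36.1]
ee_rot: [179.9, 0.0, -75.0]
force: [0.6, -0.5, 0.8]
gripper_width: 0.4
```

```bash
python3 st.py
```

```text
t 19.77 pos' [26.89  3.47 36.08] F' [ 0.42 -0.64  0.85] T' [-0.005 -0.052  0.019] rot [179.91   0.   -75.  ] w 0.4
```

>>> drive_tool(motion=[[[-0.0013,-0.0003,0],[0,0,0]],[[-0.0013,-0.0003,0],[0,0,0]],[[-0.0013,-0.0004,0],[0,0,0]],[[-0.0013,-0.0003,0],[0,0,0]],[[-0.0013,-0.0004,0],[0,0,0]],[[-0.0013,-0.0003,0],[0,0,0]],[[-0.0013,-0.0004,0],[0,0,0]],[[0,0,0],[0,0,0]],[[0,0,0],[0,0,0]],[[0,0,0],[0,0,0]]])

```text
time_s: 20.6
ee_pos: [520.9, 112.0, 36.3]
ee_rot: [180.0, 0.0, -75.0]
force: [-0.2, 0.0, -0.2]
gripper_width: 0.7
```

```bash
python3 st.py
```

```text
t 20.6 pos' [17.95  3.5  36.33] F' [-0.21  0.1  -0.19] T' [ 0.004 -0.026  0.036] rot [179.97   0.   -75.  ] w 0.7
```

>>> drive_tool(motion=[[[-0.0008,-0.0002,0],[0,0,0]],[[-0.0008,-0.0002,0],[0,0,0]],[[-0.0008,-0.0002,0],[0,0,0]],[[-0.0008,-0.0002,0],[0,0,0]],[[0,0,0],[0,0,0]],[[0,0,0],[0,0,0]],[[0,0,0],[0,0,0]],[[0,0,0],[0,0,0]],[[0,0,0],[0,0,0]],[[0,0,0],[0,0,0]]])

```text
time_s: 21.43
ee_pos: [518.0, 111.2, 36.4]
ee_rot: [-180.0, -0.0, -75.0]
force: [0.7, 0.1, 0.4]
gripper_width: 0.4
```

```bash
python3 st.py
```

```text
t 21.43 pos' [14.94  3.47 36.39] F' [ 0.69 -0.06  0.4 ] T' [-0.064 -0.133 -0.006] rot [-1.8e+02 -1.0e-02 -7.5e+01] w 0.4
```

>>> drive_tool(motion=[[[-0.0008,-0.0002,0],[0,0,0]],[[-0.0008,-0.0002,0],[0,0,0]],[[-0.0008,-0.0002,0],[0,0,0]],[[-0.0008,-0.0002,0],[0,0,0]],[[0,0,0],[0,0,0]],[[0,0,0],[0,0,0]],[[0,0,0],[0,0,0]],[[0,0,0],[0,0,0]],[[0,0,0],[0,0,0]],[[0,0,0],[0,0,0]]])

```text
time_s: 22.27
ee_pos: [518.1, 111.3, 36.6]
ee_rot: [-179.6, -0.0, -75.0]
force: [8.6, 2.6, -5.8]
gripper_width: 0.2
```

```bash
python3 st.py; python3 look.py 7 22.5 "(504.5,104,15,2.5,-1)"
```

```text
t 22.27 pos' [15.05  3.48 36.63] F' [ 8.98  0.25 -5.78] T' [ 0.055 -1.381  0.019] rot [-1.7959e+02 -2.0000e-02 -7.5000e+01] w 0.2
{'time_s': 22.27, 'ee_pos': [518.13, 111.26, 36.63], 'ee_rot': [-179.59, -0.02, -75.0], 'force': [8.61, 2.56, -5.78], 'torque': [0.41, -1.32, 0.02], 'gripper_width': 0.21}
```

View pics/k7.png

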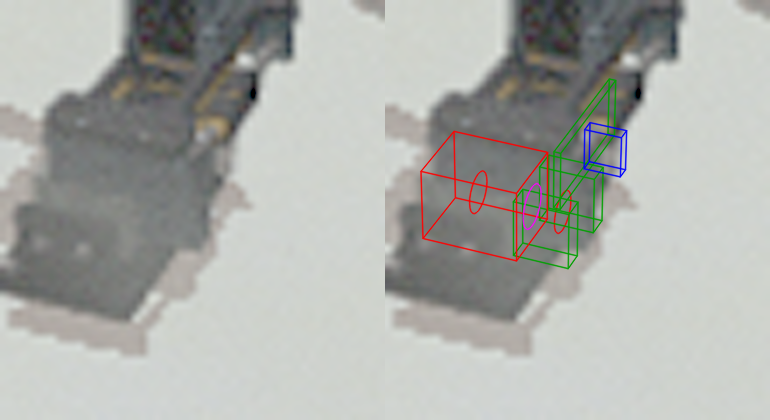

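>>> drive_tool(motion=[[[-0.001,-0.00025,0],[0,0,0]],[[-0.001,-0.00025,0],[0,0,0]],[[-0.001,-0.00025,0],[0,0,0]],[[0,0,0],[0,0,0]],[[0,0,0],[0,0,0]],[[0,0,0],[0,0,0]],[[0,0,0],[0,0,0]],[[0,0,0],[0,0,0]],[[0,0,0],[0,0,0]],[[0,0,0],[0,0,0]]])

```text
time_s: 23.2
ee_pos: [518.3, 111.3, 36.8]
ee_rot: [-179.2, -0.0, -75.0]
force: [14.5, 3.8, -12.0]
gripper_width: 0.6
```

```bash
python3 st.py
```

```text
t 23.2 pos' [15.16  3.45 36.84] F' [ 15.    -0.04 -11.95] T' [ 0.099 -2.455  0.107] rot [-1.792e+02 -3.000e-02 -7.501e+01] w 0.6
```

>>> drive_tool(motion=[[[0.004,0.001,0],[0,0,0]],[[0.006,0.0016,0],[0,0,0]],[[0.01,0.0026,0],[0,0,0]],[[0.02,0.0052,0],[0,0,0]],[[0.02,0.0052,0.01],[0,0,0]],[[0.02,0.0052,0.015],[0,0,0]],[[0.01,0.0026,0.02],[0,0,0]],[[0,0.01,0.02],[0,0,0]],[[0,0.02,0.01],[0,0,0]],[[0,0.02,0],[0,0,0]]])

```text
time_s: 24.03
ee_pos: [603.6, 183.6, 114.2]
ee_rot: [-179.8, -0.0, -75.1]
force: [0.7, 0.1, 0.0]
gripper_width: 0.5
```

```bash
python3 st.py; python3 look.py 8 22.5 "(504.5,104,15,2.5,-1)"
```

```text
t 24.03 pos' [116.33  51.27 114.22] F' [ 0.73 -0.09  0.03] T' [ 0.009 -0.084  0.022] rot [-179.76   -0.    -75.09] w 0.5
{'time_s': 24.03, 'ee_pos': [603.59, 183.63, 114.22], 'ee_rot': [-179.76, -0.0, -75.09], 'force': [0.73, 0.1, 0.03], 'torque': [0.03, -0.08, 0.02], 'gripper_width': 0.46}
```

View pics/k8.png

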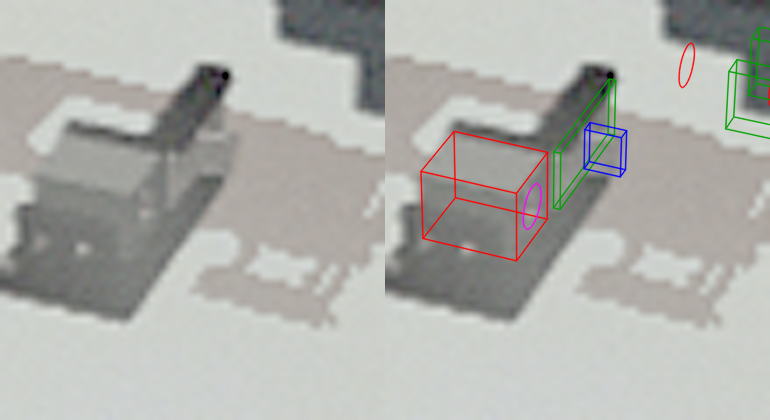

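The pusher hit a hard stop at 15 N, and the picture shows nothing proud at the bore (crop (150,205)). Next is the keeper tab, at crop (220,158). I'll come down on its +y side.

>>> drive_tool(motion=[[[-0.01,0.0029,0],[0,0,0]],[[-0.01,0.0029,0],[0,0,0]],[[-0.01,0.0029,0],[0,0,0]],[[-0.01,0.0029,0],[0,0,0]],[[-0.01,0.0029,0],[0,0,0]],[[-0.01,0.0029,0],[0,0,0]],[[-0.01,0.0029,0],[0,0,0]],[[-0.01,0.0029,0],[0,0,0]],[[-0.01,0.0029,0],[0,0,0]],[[-0.01,0.0029,0],[0,0,0]]])

```text
time_s: 24.97
ee_pos: [500.8, 212.4, 111.4]
ee_rot: [-180.0, -0.0, -75.0]
force: [-0.1, 1.0, -0.6]
gripper_width: 0.2
```

>>> drive_tool(motion=[[[0,0,0],[0,0,0]],[[0,0,0],[0,0,0]],[[0,0,-0.01],[0,0,0]],[[0,0,-0.01],[0,0,0]],[[0,0,-0.01],[0,0,0]],[[0,0,-0.01],[0,0,0]],[[0,0,-0.01],[0,0,0]],[[0,0,-0.01],[0,0,0]],[[0,0,-0.01],[0,0,0]],[[0,0,-0.004],[0,0,0]]])

```text
time_s: 25.8
ee_pos: [500.9, 211.7, 35.4]
ee_rot: [179.8, -0.0, -75.0]
force: [0.3, 0.1, -0.5]
gripper_width: 0.2
```

```bash
python3 st.py; python3 look.py 9 22.5 "(503.5,104,15,2.5,-1)"
```

```text
t 25.8 pos' [ 24.39 104.92  35.4 ] F' [ 0.33 -0.01 -0.48] T' [ 0.017  0.032 -0.   ] rot [ 1.7984e+02 -3.0000e-02 -7.5010e+01] w 0.2
{'time_s': 25.8, 'ee_pos': [500.91, 211.66, 35.4], 'ee_rot': [179.84, -0.03, -75.01], 'force': [0.32, 0.08, -0.48], 'torque': [0.01, 0.03, -0.0], 'gripper_width': 0.25}
```

View pics/k9.png

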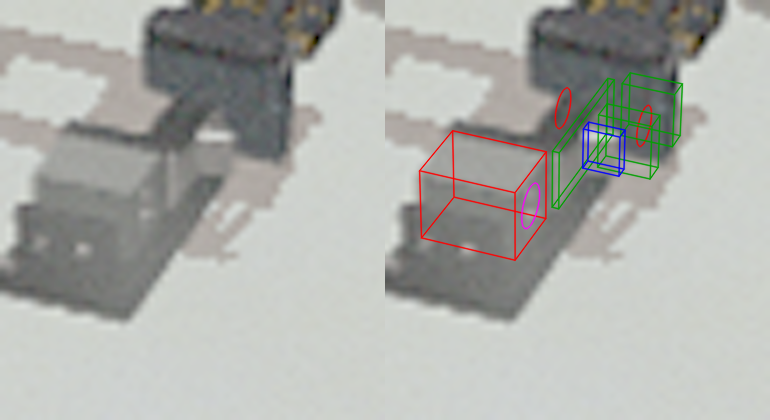

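>>> drive_tool(motion=[[[0.0024,0.0007,0.003],[0,0,0]],[[0,0,0],[0,0,0]],[[0.0013,-0.0048,0],[0,0,0]],[[0.0013,-0.0048,0],[0,0,0]],[[0.0013,-0.0048,0],[0,0,0]],[[0.0013,-0.0048,0],[0,0,0]],[[0.0013,-0.0048,0],[0,0,0]],[[0.0013,-0.0048,0],[0,0,0]],[[0.0013,-0.0048,0],[0,0,0]],[[0,0,0],[0,0,0]]])

```text
time_s: 26.73
ee_pos: [513.6, 178.3, 40.4]
ee_rot: [-180.0, -0.0, -75.0]
force: [-0.2, -0.1, 0.0]
gripper_width: -0.0
```

```bash
python3 st.py
```

```text
t 26.73 pos' [28.03 69.39 40.44] F' [-0.19 -0.    0.02] T' [0.005 0.017 0.031] rot [-1.7999e+02 -2.0000e-02 -7.5050e+01] w -0.0
```

>>> drive_tool(motion=[[[0.0008,-0.0029,0],[0,0,0]],[[0.0008,-0.0029,0],[0,0,0]],[[0.0008,-0.0029,0],[0,0,0]],[[0.0008,-0.0029,0],[0,0,0]],[[0.0008,-0.0029,0],[0,0,0]],[[0.0008,-0.0029,0],[0,0,0]],[[0.0008,-0.0029,0],[0,0,0]],[[0,0,0],[0,0,0]],[[0,0,0],[0,0,0]],[[0,0,0],[0,0,0]]])

```text
time_s: 27.57
ee_pos: [518.7, 158.6, 40.2]
ee_rot: [180.0, -0.0, -75.0]
force: [-0.2, -0.3, 0.2]
gripper_width: 0.6
```

```bash
python3 st.py
```

```text
t 27.57 pos' [27.85 49.03 40.24] F' [-0.3  -0.25  0.22] T' [-0.001 -0.028 -0.016] rot [ 1.7996e+02 -3.0000e-02 -7.4990e+01] w 0.6
```

```bash
python3 look.py 10 22.5 "(503.5,104,15,2.5,-1)"
```

```text
{'time_s': 27.57, 'ee_pos': [518.71, 158.56, 40.24], 'ee_rot': [179.96, -0.03, -74.99], 'force': [-0.23, -0.32, 0.22], 'torque': [0.01, -0.03, -0.02], 'gripper_width': 0.59}
```

View pics/k10.png

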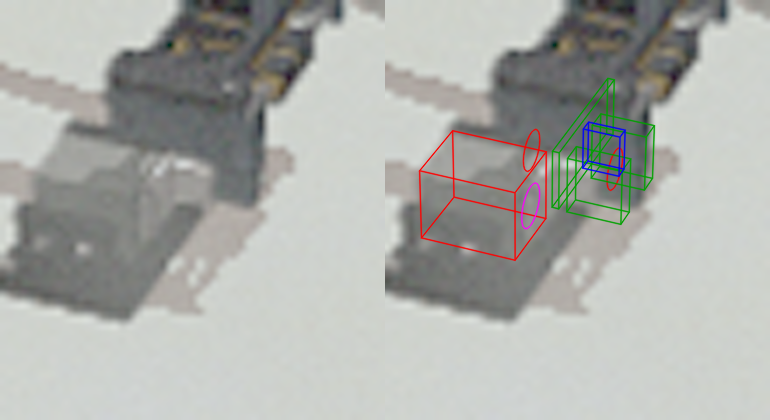

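The tab has moved from crop (220,158) to (198,182), so the keeper is sliding. I'll push to the stop.

>>> drive_tool(motion=[[[0.0005,-0.0019,0],[0,0,0]],[[0.0005,-0.0019,0],[0,0,0]],[[0.0005,-0.0019,0],[0,0,0]],[[0.0005,-0.0019,0],[0,0,0]],[[0,0,0],[0,0,0]],[[0,0,0],[0,0,0]],[[0,0,0],[0,0,0]],[[0,0,0],[0,0,0]],[[0,0,0],[0,0,0]],[[0,0,0],[0,0,0]]])

```text
time_s: 28.5
ee_pos: [520.9, 151.2, 40.4]
ee_rot: [-180.0, -0.0, -75.0]
force: [0.0, 0.5, -0.4]
gripper_width: 0.7
```

```bash
python3 st.py
```

```text
t 28.5 pos' [28.09 41.37 40.4 ] F' [ 0.12  0.45 -0.41] T' [-0.01   0.058 -0.049] rot [-1.800e+02 -2.000e-02 -7.499e+01] w 0.7
```

>>> drive_tool(motion=[[[0.0004,-0.0015,0],[0,0,0]],[[0.0004,-0.0015,0],[0,0,0]],[[0.0004,-0.0015,0],[0,0,0]],[[0.0004,-0.0015,0],[0,0,0]],[[0,0,0],[0,0,0]],[[0,0,0],[0,0,0]],[[0,0,0],[0,0,0]],[[0,0,0],[0,0,0]],[[0,0,0],[0,0,0]],[[0,0,0],[0,0,0]]])

```text
time_s: 29.33
ee_pos: [522.3, 146.5, 40.4]
ee_rot: [-180.0, 0.1, -75.1]
force: [-1.8, 5.7, -0.2]
gripper_width: 0.5
```

```bash
python3 st.py
```

```text
t 29.33 pos' [28.18 36.46 40.43] F' [-0.24  6.01 -0.2 ] T' [ 0.955  0.01  -0.123] rot [-1.7998e+02  1.3000e-01 -7.5070e+01] w 0.5
```

>>> drive_tool(motion=[[[0.0003,-0.001,0],[0,0,0]],[[0.0003,-0.001,0],[0,0,0]],[[0.0003,-0.001,0],[0,0,0]],[[0.0003,-0.001,0],[0,0,0]],[[0,0,0],[0,0,0]],[[0,0,0],[0,0,0]],[[0,0,0],[0,0,0]],[[0,0,0],[0,0,0]],[[0,0,0],[0,0,0]],[[0,0,0],[0,0,0]]])

```text
time_s: 30.17
ee_pos: [522.4, 146.2, 40.5]
ee_rot: [-180.0, 0.5, -75.3]
force: [-5.6, 20.2, 0.1]
gripper_width: 0.2
```

```bash
python3 st.py
```

```text
t 30.17 pos' [28.22 36.11 40.49] F' [-0.2  21.01  0.12] T' [ 3.336 -0.041 -0.174] rot [-180.      0.5   -75.26] w 0.2
```

>>> drive_tool(motion=[[[-0.002,0.0077,0],[0,0,0]],[[-0.0015,0.006,0],[0,0,0]],[[-0.0015,0.006,0],[0,0,0]],[[0,0,0.01],[0,0,0]],[[0,0,0.02],[0,0,0]],[[0,0,0.03],[0,0,0]],[[0.01,0.015,0.03],[0,0,0]],[[0.01,0.03,0.02],[0,0,0]],[[0.01,0.03,0.01],[0,0,0]],[[0.01,0.03,0],[0,0,0]]])

```text
time_s: 31.0
ee_pos: [561.1, 267.1, 165.1]
ee_rot: [-179.6, 0.0, -75.1]
force: [1.3, -0.1, -0.5]
gripper_width: 0.6
```

>>> drive_tool(motion=[[[0,0.04,0],[0,0,0]],[[0,0.04,0],[0,0,0]],[[0,0.03,0],[0,0,0]],[[0,0.03,0],[0,0,0]],[[0,0,0],[0,0,0]],[[0,0,0],[0,0,0]],[[0,0,0],[0,0,0]],[[0,0,0],[0,0,0]],[[0,0,0],[0,0,0]],[[0,0,0],[0,0,0]]])

```text
time_s: 31.83
ee_pos: [559.0, 404.8, 160.8]
ee_rot: [-180.0, -0.0, -75.1]
force: [0.6, 0.7, -0.3]
gripper_width: 0.8
```

```bash
cat > o3.py <<'E'
from ov import *
I={n:env.grab_frame(n)[:,:,::-1].copy() for n in("top","scene")}
for n in I: cv2.imwrite(f"pics/{n}_fin.png",I[n])
m=mount(503.5,103,15,3.8,-1,50)
r=(232,148,44,46)
cv2.imwrite("pics/f1.png",np.hstack([draw(I["scene"],"scene",r,9,[],0),draw(I["scene"],"scene",r,9,m,0)]))
cv2.imwrite("pics/f2.png",draw(I["top"],"top",(158,210,68,54),11,m,0))
print(env.state()["force"],env.state()["time_s"])
E
python3 o3.py
```

```text
[-0.28478534 -0.42600538  0.12690388] 31.9333
```

View pics/f1.png

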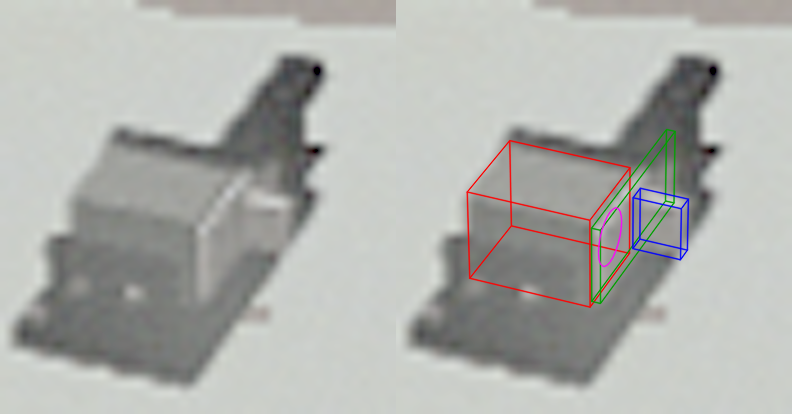

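View pics/f2.png

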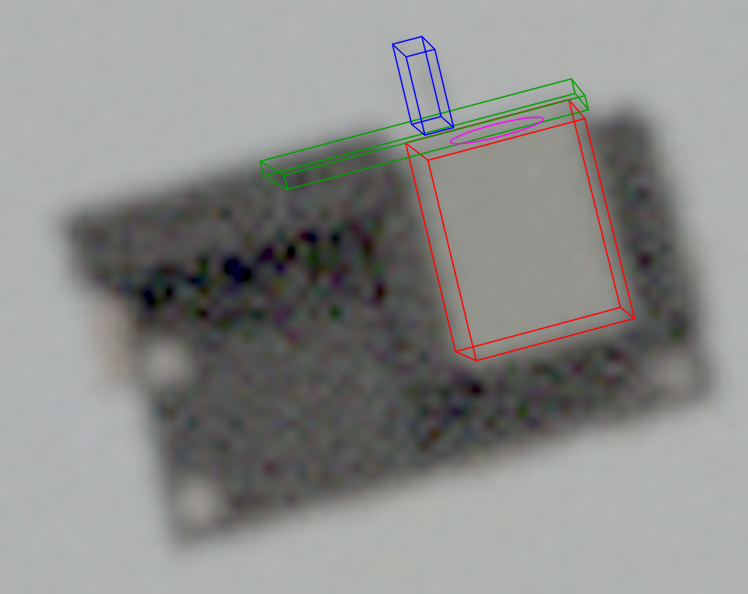

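In the final pictures the plate covers the whole bore (scene crop (200–245, 190–300)), and its edge matches the model for fully shut. The hard stop held at 21 N. Handing in.

```bash
python3 -c "
from workcell import env
print(env.job_done(), env.state()['time_s'], env.state()['force'])"
```

```text
the job is handed in; nothing more can be done
the job is handed in; nothing more can be done
```

The sleeve is home in the bore and the keeper is shut across it. I handed the job in at about 32 s, and no verdict was reported.

- **Sleeve:** I gripped it by its rear end and felt for the bore with a light press. It was about 3.5 mm to +y and 1 mm low in my estimated mount frame. I slid the sleeve in about 27 mm, then pushed it home with the closed fingers to a hard stop at 15 N.
- **Keeper:** I pushed the tab across until it stopped hard at 21 N, then drew the arm well clear. The tool force read about 0 afterwards.
- **Last checks:** The final scene picture shows the plate covering the bore, with its edge where a fully shut plate should be. The plate passing the bore also means the sleeve stands less than about 1.5 mm proud.
- **Disagreements:**
  - The two cameras differed by about 3 to 5 mm on the mount's position, so I relied on touch.
  - The grip read 22.6 to 23 mm on the 24 mm sleeve.
  - The force reading did not show the keeper's 2 N sliding resistance; the pictures showed it moving.
- **Not checked:** I did not measure the bystanders at the end, but no move came near them or gave an unexpected force.

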